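Right the fallen tub and tip the face castings into it

ROBOT

A 6-joint arm with a two-finger parallel gripper is mounted at the origin on the work surface. World frame = base frame: x ahead of the robot, y to its left, z up, the work surface at z = 0. Lengths are in m, angles in degrees, forces in N, time in s.
With the tool pointing down it reaches from about 0.25 to 0.725 m from the base axis. Payload 9.7 kg.
Tool frame: the origin (TCP) lies midway between the tips of the shut fingers; the grasp point (between the pads) lies 19 mm behind it; z points along the fingers, y is the line along which they close (so a half turn about z gives the same grasp; the last joint's range is limited). The gripper opens to 85 mm and grips with 20 to 120 N. Pads are 22 mm wide; open, the fingers measure 114 mm over their backs; the gripper's body (76 mm by 85 mm) begins 54 mm behind the grasp point. The pads swing forward as they close: fully open they stand 13 mm farther back than shut.
Start: joints at [-69.213, 4.979, 10.078, 95.1, 0, 90], TCP at [0.195, -0.514, 0.231] pointing down, gripper open.
Joint ranges: [-179.16, 179.16], [-48.56, 103.87], [-65.8, 70.77], [-126.05, 130.52], [-82.76, 87.17], [-180, 180]. Speed limits (degrees/s): [127.2, 127.2, 147.25, 180, 180, 180].

INTERFACE

Orientations are given as [roll, pitch, yaw] about the fixed x, y, z axes, in that order (R = Rz(yaw) Ry(pitch) Rx(roll)).
In Python, from workcell import readout, imaging, bot, spotter gives the robot as it stands.
- The arm moves only by the shell command python3 -m jog 'ROWS' [FORCE]. ROWS is JSON, a list of rows, each an object with "rotation": the turn, a rotation vector about the world's x, y, z in degrees, a list of three; "translation": the shift along the world's x, y, z in mm, a list of three; "grip": the finger opening in mm, from 0 to 85.4. In form: [{"rotation": [wx, wy, wz], "translation": [dx, dy, dz], "grip": grip}, ...]. A call has 1 to 20 rows; each row is the pose to reach, as a shift and turn from the pose commanded when the call began; what a row does not reach only later rows make up. A row lasts 1/10 s, in which the tool goes at most 50 mm and 8.59 degrees, less where a joint would pass 70% of its speed; a pose out of reach is approached as far as the arm can. A call with a gripper value outside its range is refused whole. The fingers move at their own pace and stop on an object; FORCE is the grip in N (left out, the last holds). Time passes only in rows, so rows that repeat a pose let the fingers close. It gives the time, the measured TCP pose, the force, the opening and the grip force at its end, in the units of the state.
- readout.get_obs(): the state, without advancing time (a new reading comes with each control period).
- imaging.camera(name): name is "scene" or "top" or "wrist"; returns (picture, depth): 420x560x3 uint8, red, green, blue; 420x560 float32, m along the optical axis (not along the pixel's ray), 0 where there is no reading.
- imaging.camera_info(name): a dict with "vertical_fov" (degrees; the focal length in pixels is half the picture's height over the tangent of half this angle, whatever the lens; pixels are square), "cx", "cy" (the principal point, pixels), "k1" (the pictures are not rectified: a ray, as slopes to the right and down, at radius r is drawn at 1 + k1 r^2 times it, then the intrinsics apply), "extrinsics" (4x4, takes a point from camera to world coordinates); the wrist camera has in their place "tool_from_camera" (4x4, takes a point from camera to tool coordinates, whose origin is the TCP and whose axes are the flange's). Camera axes: x right, y down, z forward; pixel columns grow to the right and rows downward; lengths in m; the calibration is good to about 2 mm. A picture is of the moment at which its call begins: read the wrist's pose just before it. camera_info takes no time and is no camera call.
- bot.job_done(): hands the job in; it is judged then, once.
Trained networks look in the newest picture that a camera, given by its name, has taken for a name from the list of things; names that differ only in an ending like _2 or _b are one class to them, and where a whole thing is asked for, a point or a joint stands for the part that bears it (a point fixed in the world has none). Each returns a list of dicts, best first, with "confidence" (0 to 1); they miss things now and then, are a little off and sometimes report something else, mostly with a low value. They report only what shows in the picture. A call takes as long as a camera call.
- spotter.spot_in(camera, target): "box" ([centre column, centre row, width, height] in pixels, round what is visible of it).
- spotter.mark_of(camera, target): "uv" ([column, row] in pixels: a listed point, or the origin of a listed thing).
The state is a dict: "time": time; "q": joint angles; "qd": joint speeds; "joint_efforts": joint torques, N m; "ee_pos": TCP position; "tcp_rot": TCP orientation; "wrist_force": force on the tool from outside, world axes, zero at the start; "torque": the same for the moment, N m; "opening": finger opening in m; "grasp_force": force on a finger pad.
Only numpy, scipy, OpenCV 4.12 (cv2) and the standard library are available. Lean on these libraries where they do the work, as an engineer would, in place of code of your own. Each camera call takes 0.05 s, during which the arm holds its last target. There are 200 camera calls.

TASK

One of the three parts tubs in the timber rack has fallen over: stand it upright again on the rack in the gap it left, clear of the other two. Then pick up the scoop tray and tip the four freshly primed face castings off it into that tub, without touching the castings with the gripper, and set the empty tray back flat on the cutting mat. Do not disturb the other tubs, the things lying about, or the heads drying on the foam block.

Things in the scene. Friction and masses are not known exactly. Their poses are not given: they have to be found in the camera images.
- tub: The fallen, empty, open square tub of grey plastic: 64 x 64 mm outside (67 mm over the rim), 70 mm tall, walls and floor 3 mm (mouth 58 x 58 mm), 60 g. Origin: the tub's centre (35 mm over its base, on its axis); own z points from base to mouth. It starts lying on a side on the rack's floor, mouth to the robot's left (z level), in one of the three places.
- tub_eyes: Neighbour tub of the same size, standing, filled to 52 mm with white balls (doll eyes), 250 g. Leave it standing where it is. Origin: centre of its base; z up.
- tub_arms: Neighbour tub of the same size, standing, filled to about 55 mm with little cast arms, 250 g. Leave it standing where it is. Origin: centre of its base; z up.
- rack: Fixed shallow timber rack holding the tubs in a row along its y, running fore and aft: 112 (x) x 320 (y) x 20 mm tall, walls and floor 6 mm thick (floor 6 mm over the origin, 100 x 308 mm inside). Origin: centre of the underside, on the bench. Places at y = -108, 0 and +108 mm on its middle line; the neighbours stand within 7 mm of theirs; the fallen tub lies in the third.
- mat: Fixed dark cutting mat with a grid, 220 (x) x 270 (y) x 3 mm. Origin: centre of the underside, on the bench.
- tray: Loose aluminium scoop tray with dark wooden handle, 180 g. Pan 130 mm long (x), 55 mm wide (y), floor 3 mm thick, side walls 2.5 mm thick and 22 mm tall, back wall 33 mm tall, front (+x) end open without sill. Origin: centre of the pan's underside; x runs from handle to open end, z up. It starts flat on the mat, the four castings lying in the pan.
- tray_grip (a point): Point to grip on the tray's handle, 110 mm behind the pan's centre, 33 mm above its underside, mid-width and mid-height of the bar. The handle is a flat-sided bar along the tray's x, 14 mm wide (y), 18 mm tall, reaching from 65 to 150 mm behind the pan's centre, its underside 24 mm above the tray's. Axes as the tray's.
- tray_lip (a point): Middle of the pan's open front edge, on the pan's floor (65 mm ahead of the pan's centre, 3 mm above its underside). Axes as the tray's.
- face0: One of four equal white face castings, flat-backed ovals about 26 x 21 mm and 14 mm thick, 10 to 20 g. It slides off the pan when this is tipped, at a slope between 25 and 40 degrees. Origin: its middle, 7 mm from its flat back; z out of the face.
- face1: One of four equal white face castings, flat-backed ovals about 26 x 21 mm and 14 mm thick, 10 to 20 g. It slides off the pan when this is tipped, at a slope between 25 and 40 degrees. Origin: its middle, 7 mm from its flat back; z out of the face.
- face2: One of four equal white face castings, flat-backed ovals about 26 x 21 mm and 14 mm thick, 10 to 20 g. It slides off the pan when this is tipped, at a slope between 25 and 40 degrees. Origin: its middle, 7 mm from its flat back; z out of the face.
- face3: One of four equal white face castings, flat-backed ovals about 26 x 21 mm and 14 mm thick, 10 to 20 g. It slides off the pan when this is tipped, at a slope between 25 and 40 degrees. Origin: its middle, 7 mm from its flat back; z out of the face.
- sponge: Bystander: blue sanding sponge block 62 x 40 x 28 mm, to the left of the tray's pan. Origin: centre of its underside.
- grinder: Bystander: black rotary hand tool lying down along its x, 38 mm thick, from 20 mm behind to 150 mm ahead of its origin, to the right of the tray's pan. Origin: on its underside.
- pail: Bystander: small aluminium pail, 100 mm across, 75 mm tall, behind the mat. Origin: centre of its underside.
- spray: Bystander: green spray bottle, 56 mm across, 172 mm tall, between the pail and the foam block. Origin: centre of its underside.
- torch: Bystander: hand blowtorch lying along its x between rack and mat, 145 mm long, 42 mm thick, its 90 mm nozzle crosswise at the +x end. Origin: on its underside, about the middle.
- foam: Fixed white foam block 130 (x) x 62 (y) x 50 mm with three small cast heads on sticks, tallest 162 mm, behind the gap between mat and rack. Do not bump it. Origin: centre of its underside.

How it is judged (in metres and radians):
On the way, in this order (a step that is already met when the one before it is completed fails the run):
1. the fallen tub stands upright in its gap in the rack, let go (x of tub in the frame of rack between -0.03 and 0.03 m and y of tub in the frame of rack between -0.125 and 0.125 m and z of tub in the frame of rack below 0.045 m and angle between tub's own z axis and vertical below 0.08 rad and horizontal distance between tub and tub_eyes above 0.07 m and horizontal distance between tub and tub_arms above 0.07 m and contact force between tub and the fingers below 0.1 N and linear speed of tub below 0.03 m/s), for 0.2 s.
2. all four castings are inside that tub, the tub still standing in its gap (x of face0 in the frame of tub between -0.03 and 0.03 m and y of face0 in the frame of tub between -0.03 and 0.03 m and z of face0 in the frame of tub between -0.035 and 0.031 m and x of face1 in the frame of tub between -0.03 and 0.03 m and y of face1 in the frame of tub between -0.03 and 0.03 m and z of face1 in the frame of tub between -0.035 and 0.031 m and x of face2 in the frame of tub between -0.03 and 0.03 m and y of face2 in the frame of tub between -0.03 and 0.03 m and z of face2 in the frame of tub between -0.035 and 0.031 m and x of face3 in the frame of tub between -0.03 and 0.03 m and y of face3 in the frame of tub between -0.03 and 0.03 m and z of face3 in the frame of tub between -0.035 and 0.031 m and x of tub in the frame of rack between -0.03 and 0.03 m and y of tub in the frame of rack between -0.125 and 0.125 m and z of tub in the frame of rack below 0.045 m and angle between tub's own z axis and vertical below 0.08 rad and horizontal distance between tub and tub_eyes above 0.07 m and horizontal distance between tub and tub_arms above 0.07 m), for 0.2 s.
At the end, for the whole second after the job is handed in: Tub upright (0.08 rad) on the rack floor, within 30 mm of the rack's middle line, 70 mm or more from both neighbours' centres; all four castings inside it; tray flat (0.08 rad) on the mat, pan centre within 95 mm (x) and 120 mm (y) of the mat's centre; all let go and at rest (all of step 2 and x of tray in the frame of mat between -0.095 and 0.095 m and y of tray in the frame of mat between -0.12 and 0.12 m and angle between tray's own z axis and vertical below 0.08 rad and z of tray in the frame of mat below 0.01 m and linear speed of each of tub, tray, face0, face1, face2, face3 below 0.03 m/s and contact force between each of tray, tub and the fingers below 0.1 N); the robot touches nothing.
It fails at once if a neighbour tub is shifted by more than 25 mm or tipped (distance of any of tub_eyes, tub_arms from where it was at the start of the episode above 0.025 m or angle between any of tub_eyes, tub_arms's own z axis and vertical above 0.35 rad).
It fails at once if the gripper or arm presses on a casting (over 1 N) (contact force between any of the fingers, the arm and face0 above 1 N or contact force between any of the fingers, the arm and face1 above 1 N or contact force between any of the fingers, the arm and face2 above 1 N or contact force between any of the fingers, the arm and face3 above 1 N).
It fails at once if a bystander is shifted by more than 25 mm (distance of any of sponge, grinder, pail, spray, torch from where it was at the start of the episode above 0.025 m).
It fails at once if the foam block with the drying heads is bumped (over 3 N) (contact force between foam and anything else above 3 N).
It also fails if it takes over 72 s, if anything falls off the work surface, if the arm or the gripper's body presses on something with over 40 N, if the wrist force passes 120 N, or if a joint passes its speed limit or range.

## Working session

There is one attempt and no reset: what is moved stays moved. The work goes in short steps, Python scripts to look and compute and a shell command to move; the robot and the scene stay as the last step left them, time stands still between calls to the robot, and variables do not carry over. Pictures are saved under pics/ and viewed, at most 14 in all, crops included, and the job is handed in when it is done.

```bash
ls; mkdir -p pics
cat > h.py <<'E'
import numpy as np, cv2
from workcell import readout, imaging, bot, spotter
from scipy.spatial.transform import Rotation as R
def info(cam):
    i=imaging.camera_info(cam); f=210/np.tan(np.radians(i["vertical_fov"])/2)
    if cam=="wrist":
        o=readout.get_obs(); T=np.eye(4); T[:3,:3]=R.from_euler('xyz',o["tcp_rot"],degrees=True).as_matrix(); T[:3,3]=o["ee_pos"]
        E=T@np.array(i["tool_from_camera"])
    else: E=np.array(i["extrinsics"])
    return f,i["cx"],i["cy"],i["k1"],E
def ray(I,uv):
    f,cx,cy,k,E=I
    uv=np.atleast_2d(np.asarray(uv,float)); d=np.stack([(uv[:,0]-cx)/f,(uv[:,1]-cy)/f],1); s=d.copy()
    for _ in range(10): s=d/(1+k*(s**2).sum(1,keepdims=True))
    return np.c_[s,np.ones(len(s))]
def at_depth(I,uv,z):
    r=ray(I,uv)*np.atleast_1d(z)[:,None]; return r@I[4][:3,:3].T+I[4][:3,3]
def at_z(I,uv,h):
    r=ray(I,uv)@I[4][:3,:3].T; o=I[4][:3,3]; return o+r*((h-o[2])/r[:,2])[:,None]
def cloud(I,depth):
    v,u=np.mgrid[0:420,0:560]; return at_depth(I,np.c_[u.ravel(),v.ravel()],depth.ravel()).reshape(420,560,3)
E
python3 - <<'E'
from h import *
print(readout.get_obs())
for c in ("scene","top"):
    I=info(c); p,d=imaging.camera(c); cv2.imwrite(f"pics/{c}0.png",p[...,::-1]); np.save(f"{c}0.npy",d)
    print(c,I[:4],I[4][:3,3].round(3))
    for n in ["tub","tub_eyes","tub_arms","tray_grip","tray_lip","face0","torch","foam","spray","pail","grinder","sponge","rack","mat"]:
        m=spotter.mark_of(c,n)
        for x in m[:4 if n=="face0" else 1]:
            uv=np.array(x["uv"]); j,i=np.clip(uv.round().astype(int),0,[559,419]); print(n,round(x["confidence"],2),uv.round(1),at_depth(I,uv,d[i,j])[0].round(3))
E
```

```text
pics
{'time': 0.0, 'q': array([-6.92123835e+01,  5.01171638e+00,  1.00333920e+01,  9.50992589e+01,
        1.88491269e-03,  9.00017013e+01]), 'qd': array([ 0.02287971,  0.02757189,  0.01079214, -0.05514064, -0.06010611,
       -0.06609561]), 'joint_efforts': array([ 6.74944895e-04, -5.20384240e+01,  4.64806759e+01,  1.62789132e-02,
        1.37580153e-05, -7.06571655e-06]), 'ee_pos': array([ 0.19512382, -0.51397529,  0.23056764]), 'tcp_rot': array([-1.79922417e+02, -1.88260722e-03,  2.07859126e+01]), 'wrist_force': array([ 0.19138145, -0.05188764,  0.1578523 ]), 'torque': array([ 0.01711437, -0.0204388 ,  0.03931956]), 'grasp_force': 0.0, 'opening': 0.08552002025417065}
scene (np.float64(436.55209491446004), 274.2792422271519, 209.12120859430718, -0.07156952308999157) [1.274 0.055 0.515]
tub 0.94 [136.1 183.6] [ 0.482 -0.226  0.057]
tub_eyes 0.87 [122.8 256. ] [ 0.69  -0.204  0.033]
tub_arms 0.86 [131.7 222.9] [ 0.651 -0.189  0.075]
tray_grip 0.58 [350.2 177.8] [0.461 0.229 0.044]
tray_lip 0.61 [325.5 231.5] [0.763 0.135 0.13 ]
face0 0.51 [330.3 219.2] [0.764 0.14  0.152]
face0 0.47 
[... 601 characters left out ...]
17]
tub_eyes 0.69 [400.7 196.9] [ 0.638 -0.205  0.058]
tub_arms 0.58 [411.7 241.7] [ 0.544 -0.217  0.063]
tray_grip 0.79 [185.3 301.3] [0.438 0.233 0.043]
tray_lip 0.72 [281.1 170.4] [0.676 0.04  0.127]
face0 0.73 [402.6 195.4] [ 0.643 -0.211  0.051]
face0 0.65 [218.7 239.8] [0.564 0.171 0.016]
face0 0.5 [208.6 248.5] [0.545 0.192 0.02 ]
face0 0.49 [203.9 277.2] [0.486 0.201 0.018]
torch 0.87 [306.7 280.3] [ 0.474 -0.008  0.041]
foam 0.65 [279.9 170.1] [0.677 0.042 0.126]
spray 0.91 [239.5 157.8] [0.725 0.124 0.067]
pail 0.61 [187.5 171.3] [0.71  0.237 0.033]
grinder 0.56 [241.8 279.7] [0.478 0.122 0.039]
sponge 0.86 [184.3 228.6] [0.586 0.241 0.031]
mat 0.7 [207.5 260.7] [0.52  0.193 0.021]
```

View pics/top0.png

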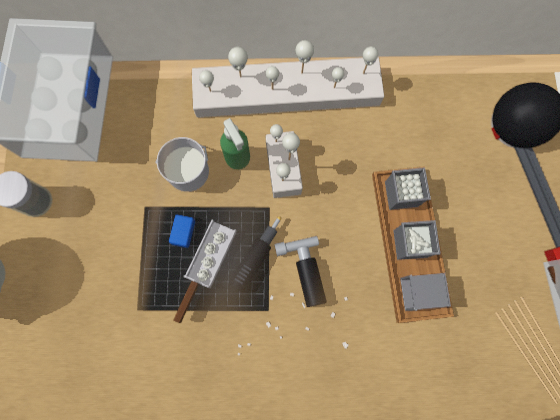

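View pics/scene0.png

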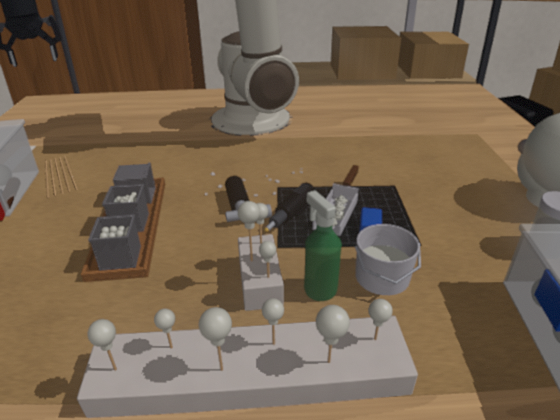

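Top view: the fallen tub is at about (425,292) at the near end of the rack, with its mouth to the left (+y). The eyes tub is at (409,187), the arms tub at (417,240), and the tray's handle runs from (197,283) to (180,319). Next I'll measure these precisely from depth.

Run:
```python
from h import *
I=info("top"); d=np.load("top0.npy"); C=cloud(I,d); X,Y,Z=C[...,0],C[...,1],C[...,2]
def rect(n,m):
    m=cv2.morphologyEx(m.astype(np.uint8),cv2.MORPH_OPEN,np.ones((2,2)))
    k,l,s,_=cv2.connectedComponentsWithStats(m); m=l==1+s[1:,4].argmax()
    (c,w,a)=cv2.minAreaRect((C[m][:,:2]*1000).astype(np.float32)); print(n,m.sum(),np.round(c,1),np.round(w,1),round(a,2),"z",np.percentile(C[m][:,2],[5,50,95]).round(4))
    return m
def box(x0,x1,y0,y1): return (X>x0)&(X<x1)&(Y>y0)&(Y<y1)
B=box(.37,.50,-.33,-.14); rect("tub top",B&(Z>.045)); 
print(np.histogram(Z[B],bins=np.arange(-.005,.09,.005)))
rect("eyes",box(.58,.72,-.30,-.14)&(Z>.06)); rect("arms",box(.48,.59,-.30,-.14)&(Z>.06))
rect("rack",box(.3,.8,-.36,-.09)&(Z>.012))
T=box(.3,.65,.11,.32)
rect("tray handle",box(.36,.52,.15,.32)&(Z>.03)&(Z<.06)); 
rect("tray all",box(.36,.66,.12,.32)&(Z>.013)&(Z<.06)&((Y<.225)|(X<.5)))
rect("torch",box(.38,.62,-.08,.06)&(Z>.012)); rect("grinder",box(.38,.62,.06,.16)&(Z>.015)); rect("sponge",box(.54,.65,.21,.3)&(Z>.02))
rect("foam",box(.58,.78,-.02,.1)&(Z>.03));rect("spray",box(.64,.8,.08,.18)&(Z>.03));rect("pail",box(.6,.8,.17,.32)&(Z>.03))
p=cv2.imread("pics/top0.png"); a=cv2.resize(p[250:340,360:480],None,fx=5,fy=5,interpolation=2); b=cv2.resize(p[210:330,160:260],None,fx=3.75,fy=3.75,interpolation=2); 
cv2.imwrite("pics/crop1.png",cv2.resize(np.hstack([a,b[:450]]),None,fx=.8,fy=.8))
# tub height profile along y at x~.43
for y in np.arange(-.31,-.17,.01):
    m=box(.40,.47,y,y+.01)&(Z>.0); print(round(y,2),m.sum(),np.percentile(Z[m],[5,50,95]).round(3) if m.any() else "")
```

```text
tub top 1254 [ 437.2 -123.8] [ 67.3 368.3] 4.19 z [0.0213 0.0704 0.0731]
(array([ 540, 2417,  974,  190,  211,  235,    5,    6,    6,    2,    3,
          3,    5,    5,  440,  795,    5,    0]), array([-0.005,  0.   ,  0.005,  0.01 ,  0.015,  0.02 ,  0.025,  0.03 ,
        0.035,  0.04 ,  0.045,  0.05 ,  0.055,  0.06 ,  0.065,  0.07 ,
        0.075,  0.08 ,  0.085]))
eyes 515 [ 574.8 -103.4] [ 90.2 454.9] 34.39 z [0.02   0.0731 0.078 ]
arms 685 [ 556.3 -246.4] [ 78.6 100. ] 3.01 z [0.0227 0.067  0.0783]
rack 5033 [ 563.9 -131.9] [369.9 323.1] 87.95 z [0.007  0.0596 0.0768]
tray handle 376 [442.7 163.7] [ 81.6 204.7] 3.99 z [0.0012 0.0444 0.0475]
tray all 382 [442.7 163.7] [ 81.6 204.7] 3.99 z [0.001  0.0443 0.0475]
torch 1550 [487.7   9.6] [149.  110.4] 4.51 z [0.0021 0.035  0.0431]
grinder 1140 [497.6 102.8] [177.2  87.5] 0.18 z [0.0045 0.0376 0.0429]
sponge 592 [517.6 153.6] [279.8  69.1] 55.01 z [0.015  0.0309 0.034 ]
foam 1901 [615.8  26. ] [411.8  74.8] 1.28 z [0.0319 0.0512 0.1591]
spray 987 [623.4 114.6] [439.4  55.1] 7.45 z [0.0299 0.1089 0.1732]
pail 2047 [579.4 182.2] [407.3 105.1] 21.46 z [0.0304 0.035  0.0741]
-0.31 65 [0.    0.002 0.019]
-0.3 83 [0.005 0.019 0.023]
-0.29 45 [0.004 0.007 0.021]
-0.28 137 [0.005 0.069 0.072]
-0.27 185 [0.005 0.07  0.073]
-0.26 184 [0.006 0.07  0.072]
-0.25 184 [0.006 0.07  0.072]
-0.24 188 [0.006 0.07  0.073]
-0.23 241 [0.006 0.069 0.073]
-0.22 307 [0.006 0.011 0.073]
-0.21 268 [0.005 0.009 0.073]
-0.2 105 [0.004 0.008 0.022]
-0.19 233 [0.    0.008 0.022]
-0.18 117 [0.    0.002 0.004]
```

View pics/crop1.png

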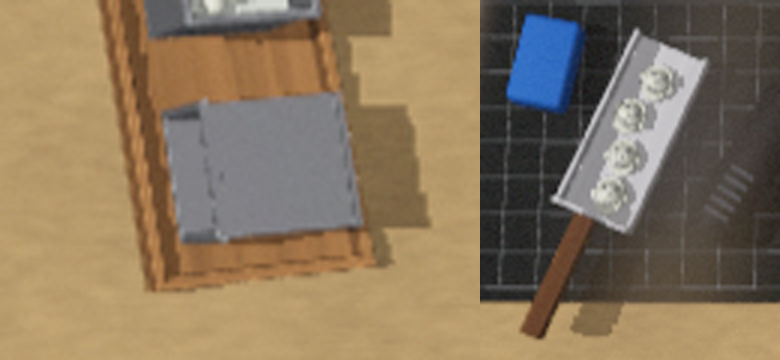

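The tub lies with its opening at left, and the tray's four castings are in a line. My rectangles were corrupted by zero-depth pixels, so I'll filter those and remeasure.

```bash
cat > meas.py <<'E'
from h import *
def setup(d,I):
    global C,X,Y,Z,OK
    C=cloud(I,d); X,Y,Z=C[...,0],C[...,1],C[...,2]; OK=d>0.05
def box(x0,x1,y0,y1): return (X>x0)&(X<x1)&(Y>y0)&(Y<y1)&OK
def rect(n,m):
    k,l,s,_=cv2.connectedComponentsWithStats(m.astype(np.uint8),connectivity=8); m=l==1+s[1:,4].argmax()
    (c,w,a)=cv2.minAreaRect((C[m][:,:2]*1000).astype(np.float32)); print(n,m.sum(),np.round(c,1),np.round(w,1),round(a,2),"z",np.percentile(C[m][:,2],[5,50,95]).round(4))
E
python3 - <<'E'
import meas; from meas import *
setup(np.load("top0.npy"),info("top"))
from meas import X,Y,Z,OK
rect("tub top",box(.37,.50,-.33,-.14)&(Z>.066)&(Z<.08)); 
rect("eyes",box(.58,.72,-.30,-.14)&(Z>.071)); rect("arms",box(.48,.59,-.30,-.14)&(Z>.071))
rect("rack",box(.3,.8,-.36,-.09)&(Z>.012)&(Z<.028)); rect("rack+",box(.3,.8,-.36,-.09)&(Z>.012))
rect("handle",box(.36,.52,.15,.32)&(Z>.039)&(Z<.05)); 
rect("tray",box(.36,.66,.12,.32)&(Z>.019)&(Z<.06)&((Y<.225)|(X<.5)))
rect("torch",box(.38,.62,-.08,.06)&(Z>.012)); rect("grinder",box(.38,.62,.06,.16)&(Z>.015)); rect("sponge",box(.54,.65,.21,.3)&(Z>.02))
rect("foam",box(.58,.78,-.02,.1)&(Z>.03));rect("spray",box(.64,.8,.08,.18)&(Z>.03));rect("pail",box(.6,.8,.17,.32)&(Z>.03))
E
```

```text
tub top 1238 [ 447.9 -241.2] [65.  71.6] 3.94 z [0.0682 0.0705 0.0731]
eyes 356 [ 659.2 -221.9] [68.1 68.4] 4.64 z [0.0725 0.0761 0.0784]
arms 368 [ 550.  -231.3] [67.8 69.2] 2.5 z [0.0723 0.0762 0.0789]
rack 862 [ 552.8 -229.9] [322.1 113.1] 6.06 z [0.0135 0.02   0.0228]
rack+ 5392 [ 553.  -231.8] [320.8 114. ] 5.07 z [0.0175 0.0587 0.0766]
handle 332 [438.6 232.7] [14.8 84.8] 65.73 z [0.0421 0.0452 0.0477]
tray 419 [446.6 238.3] [55.8 92. ] 54.3 z [0.0317 0.0446 0.0475]
torch 1540 [492.5  -0.5] [138.7  90. ] 9.87 z [0.0255 0.035  0.043 ]
grinder 1141 [525.7  97.2] [ 38.  146.3] 57.28 z [0.0271 0.0376 0.0429]
sponge 593 [584.7 248.5] [41.  61.8] 77.2 z [0.0269 0.0311 0.034 ]
foam 1902 [720.8  32.3] [124.3  62.2] 6.42 z [0.0469 0.0513 0.1586]
spray 987 [739.9 130.3] [59.2 54.8] 18.32 z [0.0413 0.1101 0.1732]
pail 2051 [723.  242.7] [100.7 101.7] 70.3 z [0.0314 0.0355 0.0748]
```

Run:
```python
from h import *
for dy in (73.2,-106.8):
  for t in (-45,45):
    a=np.radians(4); r=R.from_rotvec(np.radians(t)*np.array([np.cos(a),np.sin(a),0]))*R.from_euler('z',dy,degrees=True)
    R0=R.from_euler('xyz',[180,0,20.8],degrees=True); F=r*R0
    print(dy,t,np.degrees(r.as_rotvec()).round(1),F.as_matrix().round(3).tolist(),F.as_euler('xyz',degrees=True).round(1))
```

```text
73.2 -45 [-40.5  25.9  69.2] [[-0.049, 0.998, 0.049], [0.705, 0.07, -0.705], [-0.707, 0.0, -0.707]] [180.  45.  94.]
73.2 45 [ 40.5 -25.9  69.2] [[-0.049, 0.998, -0.049], [0.705, 0.07, 0.705], [0.707, 0.0, -0.707]] [180. -45.  94.]
-106.8 -45 [ -28.   -43.7 -100.6] [[0.049, -0.998, 0.049], [-0.705, -0.07, -0.705], [0.707, 0.0, -0.707]] [180. -45. -86.]
-106.8 45 [  28.    43.7 -100.6] [[0.049, -0.998, -0.049], [-0.705, -0.07, 0.705], [-0.707, 0.0, -0.707]] [180.  45. -86.]
```

```bash
python3 -m jog '[{"rotation":[-40.5,25.9,69.2],"translation":[248,330,-40],"grip":76},{"rotation":[-40.5,25.9,69.2],"translation":[248,330,-40],"grip":76},{"rotation":[-40.5,25.9,69.2],"translation":[248,330,-40],"grip":76},{"rotation":[-40.5,25.9,69.2],"translation":[248,330,-40],"grip":76},{"rotation":[-40.5,25.9,69.2],"translation":[248,330,-40],"grip":76},{"rotation":[-40.5,25.9,69.2],"translation":[248,330,-40],"grip":76},{"rotation":[-40.5,25.9,69.2],"translation":[248,330,-40],"grip":76},{"rotation":[-40.5,25.9,69.2],"translation":[248,330,-40],"grip":76},{"rotation":[-40.5,25.9,69.2],"translation":[248,330,-40],"grip":76},{"rotation":[-40.5,25.9,69.2],"translation":[248,330,-40],"grip":76},{"rotation":[-40.5,25.9,69.2],"translation":[248,330,-40],"grip":76},{"rotation":[-40.5,25.9,69.2],"translation":[248,330,-40],"grip":76},{"rotation":[-40.5,25.9,69.2],"translation":[248,330,-40],"grip":76},{"rotation":[-40.5,25.9,69.2],"translation":[248,330,-40],"grip":76}]' 60; python3 -c "
from h import *;print(readout.get_obs()['q'].round(1))"
```

```text
time: 2.9
ee_pos: [0.4432, -0.185, 0.1918]
tcp_rot: [179.9, 45.0, 93.7]
wrist_force: [0.8, -0.4, 0.4]
opening: 0.076
grasp_force: 0.0
[  2.1 -12.9 -20.4  80.7 -44.9  87.6]
```

```bash
python3 -m jog '[{"rotation":[0,0,0],"translation":[0,0,-47],"grip":76},{"rotation":[0,0,0],"translation":[0,0,-94],"grip":76},{"rotation":[0,0,0],"translation":[1,-12,-106],"grip":76},{"rotation":[0,0,0],"translation":[2,-25,-119],"grip":76},{"rotation":[0,0,0],"translation":[3,-38,-132],"grip":76},{"rotation":[0,0,0],"translation":[4,-51,-145],"grip":76},{"rotation":[0,0,0],"translation":[4.5,-63,-158],"grip":76},{"rotation":[0,0,0],"translation":[4.5,-63,-158],"grip":76}]' 40 && python3 -m jog '[{"rotation":[0,0,0],"translation":[0,0,0],"grip":50},{"rotation":[0,0,0],"translation":[0,0,0],"grip":50},{"rotation":[0,0,0],"translation":[0,0,0],"grip":50},{"rotation":[0,0,0],"translation":[0,0,0],"grip":50},{"rotation":[0,0,0],"translation":[0,0,0],"grip":50}]' 40
python3 - <<'E'
from h import *
p,d=imaging.camera("wrist"); q,_=imaging.camera("top"); cv2.imwrite("pics/w1.png",np.hstack([cv2.resize(p,(400,300)),cv2.resize(q[200:350,340:540],(400,300),interpolation=2)])[...,::-1])
E
```

```text
time: 3.7
ee_pos: [0.4463, -0.2486, 0.0319]
tcp_rot: [-179.9, 45.0, 93.9]
wrist_force: [-0.5, 0.2, 0.2]
opening: 0.0762
grasp_force: 0.0
time: 4.2
ee_pos: [0.448, -0.247, 0.0337]
tcp_rot: [179.9, 45.0, 94.0]
wrist_force: [-0.3, 1.9, 2.1]
opening: 0.0635
grasp_force: 44.4
```

View pics/w1.png

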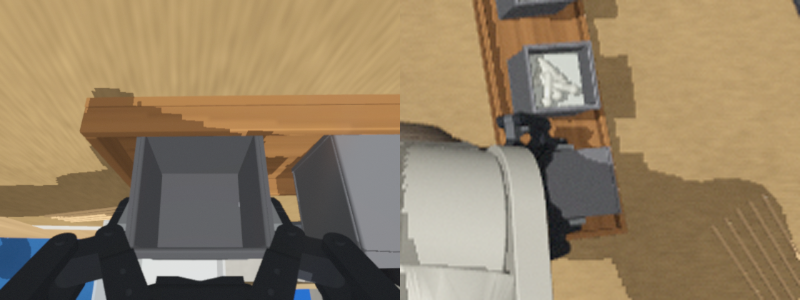

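```bash
python3 -m jog '[{"rotation":[0,0,0],"translation":[0,0,20],"grip":50},{"rotation":[0,0,0],"translation":[0,0,40],"grip":50},{"rotation":[7.5,0.52,0],"translation":[0,1,55],"grip":50},{"rotation":[15,1,0],"translation":[0,2,55],"grip":50},{"rotation":[22.4,1.6,0],"translation":[0,3,55],"grip":50},{"rotation":[29.9,2.1,0],"translation":[0,4,55],"grip":50},{"rotation":[37.4,2.6,0],"translation":[0,5,55],"grip":50},{"rotation":[44.9,3.1,0],"translation":[0,6,55],"grip":50},{"rotation":[52.4,3.7,0],"translation":[0,7,55],"grip":50},{"rotation":[59.9,4.2,0],"translation":[0,8,55],"grip":50},{"rotation":[67.3,4.7,0],"translation":[0,9,55],"grip":50},{"rotation":[74.8,5.2,0],"translation":[0,10,55],"grip":50},{"rotation":[82.3,5.8,0],"translation":[0,11,55],"grip":50},{"rotation":[89.8,6.3,0],"translation":[0,12,55],"grip":50},{"rotation":[89.8,6.3,0],"translation":[0,12,45],"grip":50},{"rotation":[89.8,6.3,0],"translation":[0,12,35],"grip":50},{"rotation":[89.8,6.3,0],"translation":[0,12,25],"grip":50},{"rotation":[89.8,6.3,0],"translation":[0,12,15],"grip":50},{"rotation":[89.8,6.3,0],"translation":[0,12,15],"grip":50}]'
python3 - <<'E'
from h import *
print(readout.get_obs()['q'].round(1))
import meas; I=info("top"); p,d=imaging.camera("top"); meas.setup(d,I)
from meas import *
from meas import X,Y,Z,OK
B=box(.38,.51,-.33,-.17)&(Z>.06)&(Z<.1)
rect("tub",B)
s,_=imaging.camera("scene")
cv2.imwrite("pics/s2.png",np.hstack([cv2.resize(s[130:280,50:250],(400,300),interpolation=2),cv2.resize(p[200:350,340:540],(400,300),interpolation=2)])[...,::-1])
E
```

```text
time: 6.2
ee_pos: [0.4476, -0.2345, 0.0482]
tcp_rot: [180.0, -44.9, 94.1]
wrist_force: [-0.1, -0.2, -0.1]
opening: 0.0635
grasp_force: 44.2
[-43.3  31.9  11.1 105.5  28.6  33.1]
tub 1159 [ 445.5 -250.9] [122.6  96.6] 8.88 z [0.0635 0.0878 0.0972]
```

View pics/s2.png

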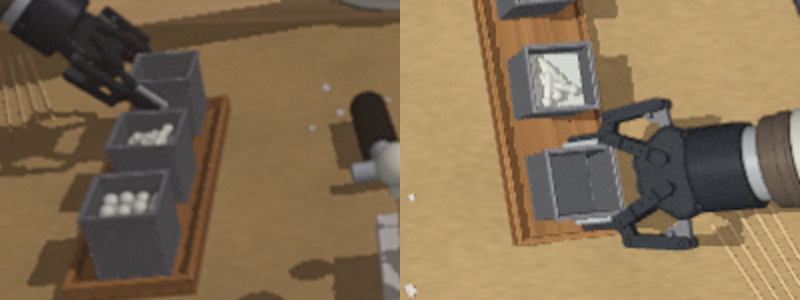

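Tub is upright in the grip, about 13 mm above the floor. Lowering it now.

```bash
python3 -m jog '[{"rotation":[0,0,0],"translation":[0,0,-5],"grip":50},{"rotation":[0,0,0],"translation":[0,0,-9],"grip":50},{"rotation":[0,0,0],"translation":[0,0,-11],"grip":50},{"rotation":[0,0,0],"translation":[0,0,-11],"grip":50}]' && python3 -m jog '[{"rotation":[0,0,0],"translation":[0,0,-1],"grip":50},{"rotation":[0,0,0],"translation":[0,0,-2],"grip":50},{"rotation":[0,0,0],"translation":[0,0,-2],"grip":50}]'
```

```text
time: 6.7
ee_pos: [0.4476, -0.2351, 0.0369]
tcp_rot: [-180.0, -45.0, 94.0]
wrist_force: [-0.4, 0.0, 0.5]
opening: 0.0638
grasp_force: 44.2
time: 7.0
ee_pos: [0.4477, -0.2352, 0.0352]
tcp_rot: [-180.0, -45.0, 94.0]
wrist_force: [0.3, 0.1, -1.1]
opening: 0.0637
grasp_force: 44.2
```

```bash
python3 -m jog '[{"rotation":[0,0,0],"translation":[0,0,-1],"grip":50},{"rotation":[0,0,0],"translation":[0,0,-2],"grip":50},{"rotation":[0,0,0],"translation":[0,0,-2],"grip":50}]'
```

```text
time: 7.3
ee_pos: [0.4478, -0.2352, 0.0349]
tcp_rot: [180.0, -45.0, 94.0]
wrist_force: [-1.8, -2.4, 10.8]
opening: 0.0635
grasp_force: 45.0
```

Contact (10.8 N). Release with a small opening, back out along the tool axis, then look.

```bash
python3 -m jog '[{"rotation":[0,0,0],"translation":[0,0,1],"grip":74},{"rotation":[0,0,0],"translation":[0,0,1],"grip":74},{"rotation":[0,0,0],"translation":[0,0,1],"grip":74},{"rotation":[0,0,0],"translation":[0.5,-7,8],"grip":74},{"rotation":[0,0,0],"translation":[1,-17,18],"grip":74},{"rotation":[0,0,0],"translation":[2,-32,33],"grip":74},{"rotation":[0,0,0],"translation":[4,-57,58],"grip":74},{"rotation":[0,0,0],"translation":[6,-90,91],"grip":74},{"rotation":[0,0,0],"translation":[6,-90,140],"grip":74},{"rotation":[0,0,0],"translation":[6,-90,190],"grip":74},{"rotation":[0,0,0],"translation":[6,-90,190],"grip":74}]'
python3 - <<'E'
from h import *
I=info("top"); p,d=imaging.camera("top"); cv2.imwrite("pics/top3.png",p[...,::-1])
import meas; meas.setup(d,I)
from meas import *
from meas import X,Y,Z,OK
rect("tub",box(.38,.51,-.33,-.17)&(Z>.06)&(Z<.1)); rect("arms",box(.49,.59,-.30,-.14)&(Z>.071)&(Z<.09))
print(readout.get_obs()['q'].round(1))
E
```

```text
time: 8.4
ee_pos: [0.4543, -0.3255, 0.2255]
tcp_rot: [179.1, -44.2, 94.5]
wrist_force: [-0.7, 1.2, 0.2]
opening: 0.0743
grasp_force: 0.0
tub 492 [ 447.7 -239.9] [67.2 68.5] 3.84 z [0.0622 0.0754 0.0787]
arms 366 [ 550.3 -231. ] [68.1 68.8] 3.12 z [0.0725 0.0761 0.0787]
[-48.4  40.5  43.3 130.5  25.6  28.7]
```

Tub stands at (448,-240), its rim level with the neighbours'. Now the tray.

Run:
```python
from h import *
o=readout.get_obs(); R0=R.from_euler('xyz',o['tcp_rot'],degrees=True)
print(np.degrees((R.from_euler('xyz',[180,0,155.7],degrees=True)*R0.inv()).as_rotvec()).round(1), o['ee_pos'])
```

```text
[-38.5 -26.3  58.4] [ 0.45339547 -0.32445335  0.22349893]
```

```bash
python3 -m jog '[{"rotation":[0,0,0],"translation":[-5,50,10],"grip":40},{"rotation":[0,0,0],"translation":[-10,100,10],"grip":40},{"rotation":[-38.5,-26.3,58.4],"translation":[-17,558,-85],"grip":40},{"rotation":[-38.5,-26.3,58.4],"translation":[-17,558,-85],"grip":40},{"rotation":[-38.5,-26.3,58.4],"translation":[-17,558,-85],"grip":40},{"rotation":[-38.5,-26.3,58.4],"translation":[-17,558,-85],"grip":40},{"rotation":[-38.5,-26.3,58.4],"translation":[-17,558,-85],"grip":40},{"rotation":[-38.5,-26.3,58.4],"translation":[-17,558,-85],"grip":40},{"rotation":[-38.5,-26.3,58.4],"translation":[-17,558,-85],"grip":40},{"rotation":[-38.5,-26.3,58.4],"translation":[-17,558,-85],"grip":40},{"rotation":[-38.5,-26.3,58.4],"translation":[-17,558,-85],"grip":40},{"rotation":[-38.5,-26.3,58.4],"translation":[-17,558,-85],"grip":40},{"rotation":[-38.5,-26.3,58.4],"translation":[-17,558,-85],"grip":40},{"rotation":[-38.5,-26.3,58.4],"translation":[-17,558,-85],"grip":40},{"rotation":[-38.5,-26.3,58.4],"translation":[-17,558,-85],"grip":40},{"rotation":[-38.5,-26.3,58.4],"translation":[-17,558,-85],"grip":40}]'
python3 - <<'E'
from h import *
print(readout.get_obs()['q'].round(1))
E
```

```text
time: 10.05
ee_pos: [0.4361, 0.2336, 0.1358]
tcp_rot: [-179.8, -0.3, 155.4]
wrist_force: [-0.8, -0.3, -0.4]
opening: 0.0404
grasp_force: 0.0
[28.1 -3.  -8.6 84.8  0.1 52.7]
```

```bash
python3 -m jog '[{"rotation":[0,0,0],"translation":[0,0,-40],"grip":40},{"rotation":[0,0,0],"translation":[0,0,-70],"grip":40},{"rotation":[0,0,0],"translation":[0,0,-95],"grip":40},{"rotation":[0,0,0],"translation":[0,0,-110],"grip":40},{"rotation":[0,0,0],"translation":[0,0,-118],"grip":40},{"rotation":[0,0,0],"translation":[0,0,-118],"grip":5},{"rotation":[0,0,0],"translation":[0,0,-118],"grip":5},{"rotation":[0,0,0],"translation":[0,0,-118],"grip":5},{"rotation":[0,0,0],"translation":[0,0,-118],"grip":5},{"rotation":[0,0,0],"translation":[0,0,-118],"grip":5},{"rotation":[0,0,0],"translation":[0,0,-118],"grip":5}]' 100
python3 - <<'E'
from h import *
p,_=imaging.camera("wrist"); q,_=imaging.camera("top"); cv2.imwrite("pics/w4.png",np.hstack([cv2.resize(p,(400,300)),cv2.resize(q[200:350,120:320],(400,300),interpolation=2)])[...,::-1])
E
```

```text
time: 11.15
ee_pos: [0.4363, 0.2351, 0.0186]
tcp_rot: [-179.9, -0.3, 155.5]
wrist_force: [-1.0, -1.2, 5.9]
opening: 0.0122
grasp_force: 98.4
```

View pics/w4.png

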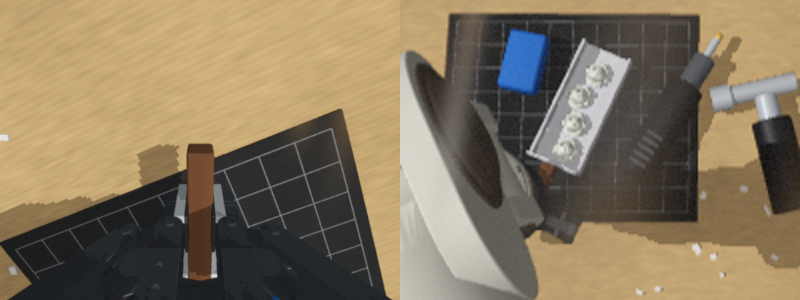

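```bash
python3 -m jog '[{"rotation":[0,0,0],"translation":[0,0,3],"grip":5},{"rotation":[0,0,0],"translation":[0,0,9],"grip":5},{"rotation":[0,0,0],"translation":[0,0,17],"grip":5},{"rotation":[0,0,0],"translation":[0,0,27],"grip":5},{"rotation":[0,0,0],"translation":[0,0,40],"grip":5},{"rotation":[0,0,0],"translation":[0,0,55],"grip":5},{"rotation":[0,0,0],"translation":[0,0,70],"grip":5},{"rotation":[0,0,0],"translation":[0,0,85],"grip":5},{"rotation":[0,0,0],"translation":[0,0,98],"grip":5},{"rotation":[0,0,0],"translation":[0,0,108],"grip":5},{"rotation":[0,0,0],"translation":[0,0,115],"grip":5},{"rotation":[0,0,0],"translation":[0,0,118],"grip":5},{"rotation":[0,0,0],"translation":[0,0,118],"grip":5}]' 110
python3 - <<'E'
from h import *
import meas; I=info("top"); p,d=imaging.camera("top"); meas.setup(d,I); cv2.imwrite("pics/top5.png",p[...,::-1])
for n in ["tray_lip","face0"]: print([(round(x["confidence"],2),np.round(x["uv"])) for x in spotter.mark_of("top",n)[:5]])
E
```

```text
time: 12.55
ee_pos: [0.4358, 0.2349, 0.1357]
tcp_rot: [-179.8, -0.3, 155.5]
wrist_force: [0.6, 0.1, -2.0]
opening: 0.0122
grasp_force: 107.4
[(0.94, array([222., 211.])), (0.17, array([200., 257.]))]
[(0.64, array([192., 268.])), (0.58, array([194., 254.])), (0.53, array([218., 213.])), (0.52, array([213., 226.])), (0.47, array([200., 239.]))]
```

```bash
python3 -m jog '[{"rotation":[0,0,-0.6],"translation":[0,-3,0],"grip":5},{"rotation":[0,0,-2.5],"translation":[0,-11,0],"grip":5},{"rotation":[0,0,-5],"translation":[0,-23,0],"grip":5},{"rotation":[0,0,-8],"translation":[0,-37,0],"grip":5},{"rotation":[0,0,-11.7],"translation":[0,-54,0],"grip":5},{"rotation":[0,0,-15.7],"translation":[0,-72,0],"grip":5},{"rotation":[0,0,-20],"translation":[0,-92,0],"grip":5},{"rotation":[0,0,-24.4],"translation":[0,-111,0],"grip":5},{"rotation":[0,0,-28.7],"translation":[0,-131,0],"grip":5},{"rotation":[0,0,-33],"translation":[0,-151,0],"grip":5},{"rotation":[0,0,-37.3],"translation":[0,-171,0],"grip":5},{"rotation":[0,0,-41.6],"translation":[0,-190,0],"grip":5},{"rotation":[0,0,-46],"translation":[0,-210,0],"grip":5},{"rotation":[0,0,-50],"translation":[0,-228,0],"grip":5},{"rotation":[0,0,-53.4],"translation":[-1,-244,0],"grip":5},{"rotation":[0,0,-56.1],"translation":[-1,-257,0],"grip":5},{"rotation":[0,0,-58.3],"translation":[-1,-266,0],"grip":5},{"rotation":[0,0,-59.9],"translation":[-1,-274,0],"grip":5},{"rotation":[0,0,-61.1],"translation":[-1,-279,0],"grip":5},{"rotation":[0,0,-61.7],"translation":[-1,-282,0],"grip":5}]' && python3 -m jog '[{"rotation":[0,0,0],"translation":[0,0,0],"grip":5},{"rotation":[0,0,0],"translation":[0,0,0],"grip":5}]'
cat > look.py <<'E'
from h import *
import sys, meas; I=info("top"); p,d=imaging.camera("top"); meas.setup(d,I); cv2.imwrite(f"pics/{sys.argv[1]}.png",cv2.resize(p[200:350,260:460],(800,600),interpolation=2)[...,::-1])
from meas import *
from meas import X,Y,Z,OK
pan=box(.38,.50,-.25,-.05)&(Z>.095)&(Z<.2)
P=C[pan]; P=P[P[:,1]>-.30]
h=np.array([.067,-.998]); l=np.array([.998,.067]); o=np.array([447.7,-239.9])
a=(P[:,:2]*1000-o)@h; b=(P[:,:2]*1000-o)@l
for lo in range(-180,30,15):
    m=(a>=lo)&(a<lo+15)
    if m.sum()>5: print(lo,m.sum(),np.percentile(b[m],[1,99]).round(1),"z",np.percentile(P[m,2]*1000,[5,95]).round(1))
print("front",np.percentile(a,99.5).round(1), spotter.mark_of("top","tray_lip")[:1])
for x in spotter.mark_of("top","tray_lip")[:1]:
    u=at_z(I,x["uv"],float(sys.argv[2]))[0,:2]*1000-o; print("lip rel tub: ahead",u@h,"lat",u@l)
E
python3 look.py t6 0.124; python3 -c "
from h import *;print(readout.get_obs()['q'].round(1))"
```

```text
time: 14.7
ee_pos: [0.4348, -0.0474, 0.1356]
tcp_rot: [-179.8, -0.3, 93.7]
wrist_force: [-0.1, -0.1, -2.6]
opening: 0.0118
grasp_force: 107.4
time: 14.9
ee_pos: [0.4348, -0.0469, 0.1356]
tcp_rot: [-179.8, -0.3, 93.8]
wrist_force: [0.6, 0.1, -2.2]
opening: 0.0121
grasp_force: 107.4
[ -6.3 -11.1 -15.9  85.5   0.3  79.8]Traceback (most recent call last):
  File "look.py", line 12, in <module>
    print("front",np.percentile(a,99.5).round(1), spotter.mark_of("top","tray_lip")[:1])
                  ~~~~~~~~~~~~~^^^^^^^^
    return _quantile_unchecked(
        a, q, axis, out, overwrite_input, method, keepdims, weights)
    return _ureduce(a,
                    func=_quantile_ureduce_func,
    ...<5 lines>...
                    overwrite_input=overwrite_input,
                    method=method)
    r = func(a, **kwargs)
    result = _quantile(arr,
                       quantiles=q,
    ...<2 lines>...
                       out=out,
                       weights=wgt)
    slices_having_nans = np.isnan(arr[-1, ...])
                                  ~~~^^^^^^^^^
IndexError: index -1 is out of bounds for axis 0 with size 0
```

View pics/t6.png

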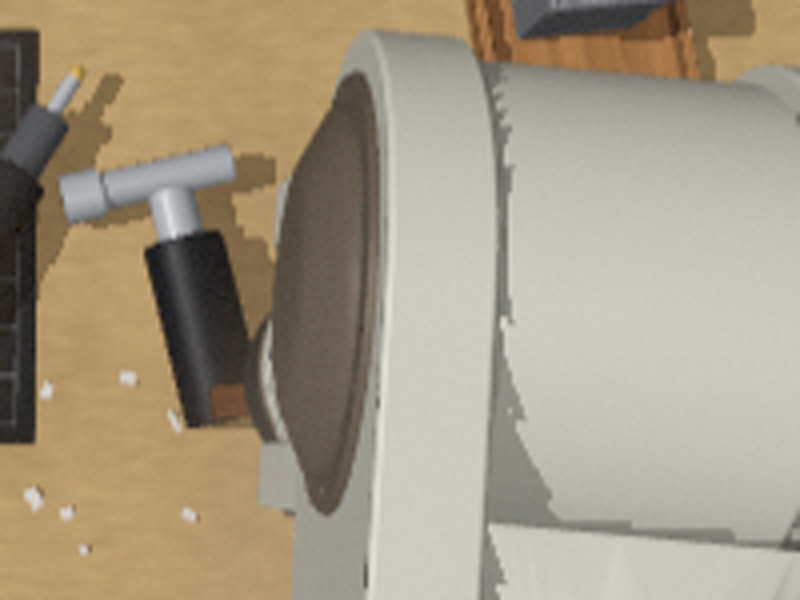

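The arm blocks the top view here, so I'll use the scene camera.

```bash
cat > look.py <<'E'
from h import *
import sys, meas; I=info("scene"); p,d=imaging.camera("scene"); meas.setup(d,I); c=p[90:240,80:280]; cv2.imwrite(f"pics/{sys.argv[1]}.png",cv2.resize(c,(800,600),interpolation=2)[...,::-1])
from meas import *
from meas import X,Y,Z,OK
zl=float(sys.argv[2])
P=C[box(.38,.52,-.27,-.08)&(Z>zl-.008)&(Z<zl+.04)]*1000
h=np.array([.067,-.998]); l=np.array([.998,.067]); o=np.array([447.7,-239.9])
a=(P[:,:2]-o)@h; b=(P[:,:2]-o)@l
for lo in range(-180,40,15):
    m=(a>=lo)&(a<lo+15)
    if m.sum()>5: print(lo,m.sum(),np.percentile(b[m],[1,99]).round(1),"z",np.percentile(P[m,2],[5,95]).round(1))
print("front",np.percentile(a,99).round(1))
for x in spotter.mark_of("scene","tray_lip")[:1]:
    u=at_z(I,x["uv"],zl)[0,:2]*1000-o; print("lip",x,"ahead",u@h,"lat",u@l)
T=C[box(.38,.52,-.29,-.19)&(Z>.06)&(Z<.085)]*1000
print("tub rim ahead",np.percentile((T[:,:2]-o)@h,[1,99]),"lat",np.percentile((T[:,:2]-o)@l,[1,99]),"z",np.percentile(T[:,2],95))
E
python3 look.py s6 0.124
```

```text
-165 52 [-2.9 11.3] z [144.8 162.4]
-150 153 [-25.9  32. ] z [121.4 154.7]
-135 157 [-26.5  32.1] z [120.8 140.7]
-120 151 [-25.7  31.6] z [121.3 140.8]
-105 152 [-27.1  32.2] z [121.1 141. ]
-90 152 [-26.4  31.3] z [121.7 141.3]
-75 153 [-26.2  31.7] z [121.3 141.3]
-60 159 [-26.3  30.9] z [121.  140.4]
-45 143 [-26.6  31.7] z [121.3 140.9]
-30 125 [-26.6  31.1] z [121.1 141. ]
front -19.5
lip {'uv': [134.1, 150.4], 'confidence': 0.63} ahead -17.048019804092405 lat 15.603976261107206
tub rim ahead [-35.09011841  33.08718167] lat [-30.95272653  72.80027388] z 76.77826255417703
```

View pics/s6.png

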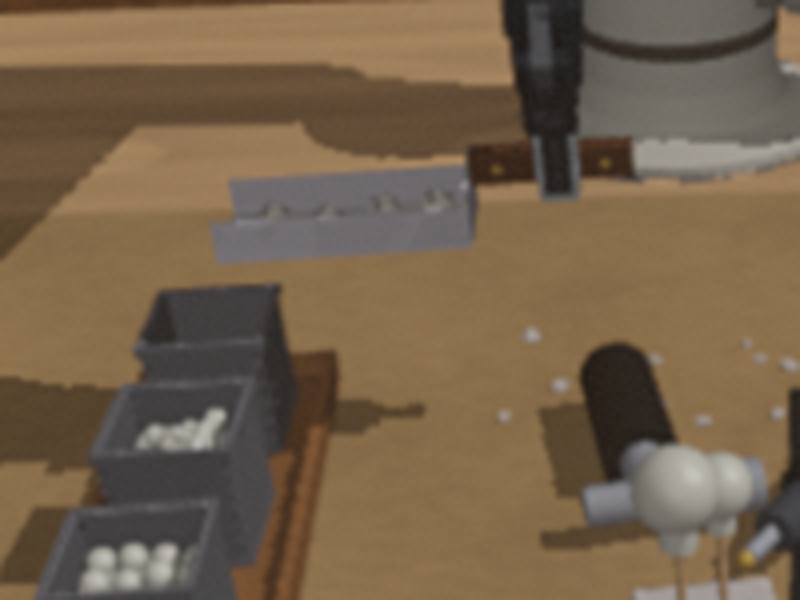

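```bash
python3 -m jog '[{"rotation":[0,0,0],"translation":[-1,0,-5],"grip":5},{"rotation":[0,0,0],"translation":[-1,0,-14],"grip":5},{"rotation":[0,0,0],"translation":[-1,0,-24],"grip":5},{"rotation":[0,0,0],"translation":[-1,0,-32],"grip":5},{"rotation":[0,0,0],"translation":[-1,0,-35],"grip":5},{"rotation":[2.5,0.2,0],"translation":[-1,-1,-27.4],"grip":5},{"rotation":[5,0.3,0],"translation":[-1,-2,-19.8],"grip":5},{"rotation":[7.5,0.5,0],"translation":[-1,-3.4,-12.3],"grip":5},{"rotation":[10,0.7,0],"translation":[-0.7,-4.8,-4.8],"grip":5},{"rotation":[12.5,0.8,0],"translation":[-0.5,-7,2.6],"grip":5},{"rotation":[15,1,0],"translation":[-0.4,-9.2,9.9],"grip":5},{"rotation":[17.5,1.2,0],"translation":[-0.2,-12,17],"grip":5},{"rotation":[20,1.3,0],"translation":[0,-14.8,24.1],"grip":5},{"rotation":[20,1.3,0],"translation":[0,-14.8,24.1],"grip":5},{"rotation":[20,1.3,0],"translation":[0,-14.8,24.1],"grip":5}]'; python3 look.py s7 0.088;  python3 -c "
from h import *;print(readout.get_obs()['q'].round(1))"
```

```text
time: 16.55
ee_pos: [0.4348, -0.0623, 0.1593]
tcp_rot: [-179.8, -20.3, 93.8]
wrist_force: [0.4, 0.0, -2.5]
opening: 0.0117
grasp_force: 107.5
-135 17 [26.1 30.3] z [123.2 127.6]
-120 37 [-24.6  31. ] z [117.6 127.6]
-105 86 [-27.1  31.6] z [114.1 127.8]
-90 110 [-27.3  30.9] z [108.8 126.7]
-75 144 [-28.1  31. ] z [103.5 124.7]
-60 138 [-27.2  30.5] z [ 98.3 118.8]
-45 143 [-27.2  30.8] z [ 92.5 114.5]
-30 130 [-28.5  30.1] z [ 87.4 107.9]
-15 8 [-26.7  28.4] z [ 99.  105.4]
front -15.1
lip {'uv': [138.3, 164.2], 'confidence': 0.69} ahead -17.751417865572048 lat 8.205751080724612
tub rim ahead [-35.12863832  33.42462479] lat [-29.8246031   73.16761249] z 76.46602349986986
[-19.9  -3.8  -8.9  93.6  18.5  64.8]
```

View pics/s7.png

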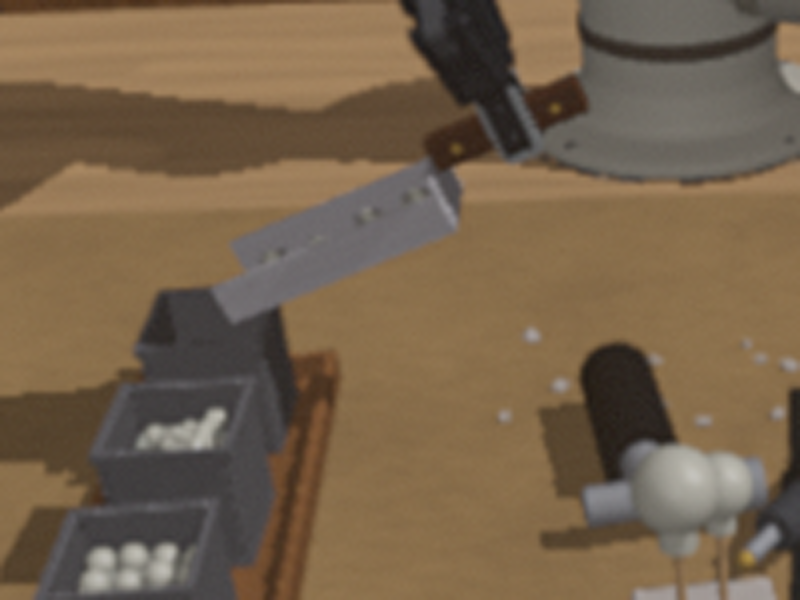

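```bash
python3 -m jog '[{"rotation":[2,0.1,0],"translation":[0.2,-2.6,5.5],"grip":5},{"rotation":[4,0.3,0],"translation":[0.4,-5.4,11],"grip":5},{"rotation":[6,0.4,0],"translation":[0.6,-8.4,16.3],"grip":5},{"rotation":[6,0.4,0],"translation":[0.6,-8.4,16.3],"grip":5},{"rotation":[8,0.5,0],"translation":[0.8,-11.6,21.6],"grip":5},{"rotation":[8,0.5,0],"translation":[0.8,-11.6,21.6],"grip":5},{"rotation":[10,0.7,0],"translation":[1,-14.9,26.7],"grip":5},{"rotation":[10,0.7,0],"translation":[1,-14.9,26.7],"grip":5},{"rotation":[12,0.8,0],"translation":[1.2,-18.4,31.7],"grip":5},{"rotation":[12,0.8,0],"translation":[1.2,-18.4,31.7],"grip":5},{"rotation":[14,0.9,0],"translation":[1.5,-22.1,36.7],"grip":5},{"rotation":[14,0.9,0],"translation":[1.5,-22.1,36.7],"grip":5},{"rotation":[16,1.1,0],"translation":[1.7,-25.9,41.4],"grip":5},{"rotation":[16,1.1,0],"translation":[1.7,-25.9,41.4],"grip":5},{"rotation":[18,1.2,0],"translation":[2,-30,45.9],"grip":5},{"rotation":[18,1.2,0],"translation":[2,-30,45.9],"grip":5},{"rotation":[20,1.3,0],"translation":[2.3,-34.2,50.5],"grip":5},{"rotation":[20,1.3,0],"translation":[2.3,-34.2,50.5],"grip":5},{"rotation":[20,1.3,0],"translation":[2.3,-34.2,50.5],"grip":5},{"rotation":[20,1.3,0],"translation":[2.3,-34.2,50.5],"grip":5}]' && python3 -m jog '[{"rotation":[2,0.1,0],"translation":[0.3,-4.3,4.3],"grip":5},{"rotation":[4,0.3,0],"translation":[0.6,-8.8,8.5],"grip":5},{"rotation":[6,0.4,0],"translation":[0.9,-13.4,12.5],"grip":5},{"rotation":[8,0.5,0],"translation":[1.2,-18.2,16.3],"grip":5},{"rotation":[10,0.7,0],"translation":[1.5,-23.1,20],"grip":5},{"rotation":[10,0.7,0],"translation":[1.5,-23.1,20],"grip":5},{"rotation":[10,0.7,0],"translation":[1.5,-23.1,20],"grip":5},{"rotation":[10,0.7,0],"translation":[1.5,-23.1,20],"grip":5}]'; python3 look.py s8 0.088;  python3 -c "
from h import *;print(readout.get_obs()['q'].round(1))"
```

```text
time: 18.65
ee_pos: [0.437, -0.0958, 0.2102]
tcp_rot: [-179.9, -40.3, 93.9]
wrist_force: [0.9, 0.2, -0.9]
opening: 0.0122
grasp_force: 107.7
time: 19.45
ee_pos: [0.4386, -0.1189, 0.2304]
tcp_rot: [-179.9, -50.4, 93.9]
wrist_force: [0.6, -0.0, -1.6]
opening: 0.0123
grasp_force: 107.7
-60 21 [25.8 30.2] z [116.9 127. ]
-45 83 [-25.3  32.2] z [101.9 127.3]
-30 132 [-26.9  30.4] z [ 90.8 124.6]
-15 40 [-28.3  30.1] z [ 93.8 109.2]
front -7.0
lip {'uv': [136.7, 164.1], 'confidence': 0.59} ahead -14.215896954845963 lat 7.282074107626233
tub rim ahead [-34.34846713  34.14451455] lat [-29.70796553  73.0606476 ] z 76.58075252330802
[-36.7  18.9  11.4 120.7  35.7  36.7]
```

View pics/s8.png

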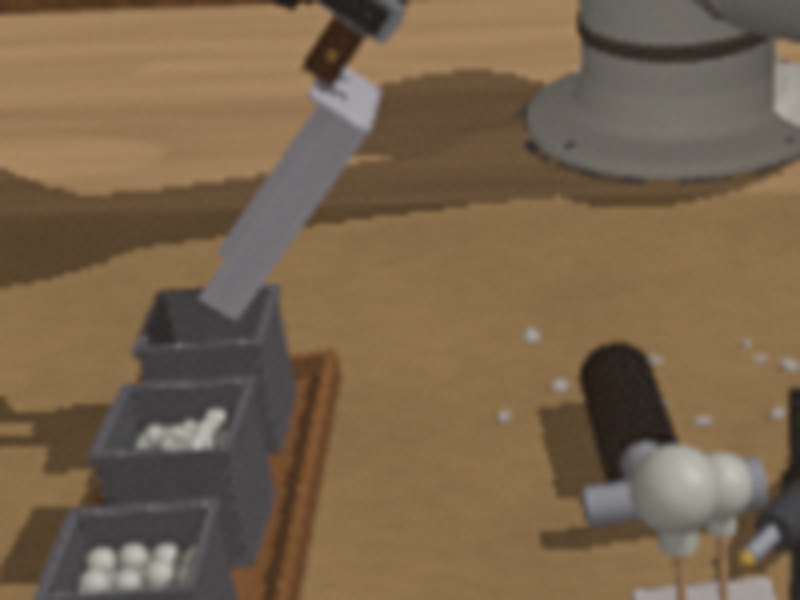

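Pan looks empty and nothing shows spilled. Back off and level the tray.

```bash
python3 -m jog '[{"rotation":[0,0,0],"translation":[0,8,15],"grip":5},{"rotation":[0,0,0],"translation":[0,20,35],"grip":5},{"rotation":[-7,-0.5,0],"translation":[0,40,30],"grip":5},{"rotation":[-14,-0.9,0],"translation":[-1,60,15],"grip":5},{"rotation":[-21,-1.4,0],"translation":[-1,80,0],"grip":5},{"rotation":[-28,-1.9,0],"translation":[-2,100,-15],"grip":5},{"rotation":[-35,-2.3,0],"translation":[-2,130,-30],"grip":5},{"rotation":[-42,-2.8,0],"translation":[-3,160,-45],"grip":5},{"rotation":[-50.2,-3.4,0],"translation":[-3,190,-60],"grip":5},{"rotation":[-50.2,-3.4,0],"translation":[-3,200,-70],"grip":5},{"rotation":[-50.2,-3.4,0],"translation":[-3,200,-70],"grip":5},{"rotation":[-50.2,-3.4,0],"translation":[-3,200,-70],"grip":5}]'
python3 - <<'E'
from h import *
print(readout.get_obs()['q'].round(1))
p,d=imaging.camera("top"); s,_=imaging.camera("scene")
cv2.imwrite("pics/t9.png",np.hstack([cv2.resize(p[180:330,120:320],(400,300),interpolation=2),cv2.resize(p[250:325,370:470],(400,300),interpolation=2)])[...,::-1])
E
```

```text
time: 20.75
ee_pos: [0.4352, 0.0809, 0.1614]
tcp_rot: [-179.9, -0.2, 93.9]
wrist_force: [0.4, -0.1, -1.6]
opening: 0.0122
grasp_force: 107.6
[ 10.4 -10.5 -12.5  88.    0.2  96.5]
```

View pics/t9.png

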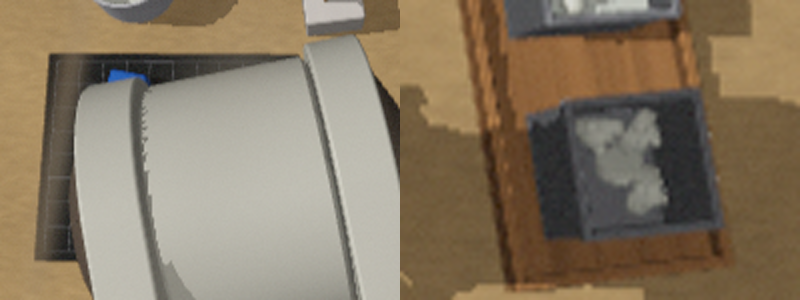

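The right crop shows all four castings in the tub, which is standing. Return the tray to its original pose.

```bash
python3 -m jog '[{"rotation":[0,0,3],"translation":[0,8,0],"grip":5},{"rotation":[0,0,8],"translation":[0,20,0],"grip":5},{"rotation":[0,0,14],"translation":[0,36,0],"grip":5},{"rotation":[0,0,21],"translation":[0,53,0],"grip":5},{"rotation":[0,0,28],"translation":[0,70,0],"grip":5},{"rotation":[0,0,35],"translation":[0,88,0],"grip":5},{"rotation":[0,0,42],"translation":[0,106,0],"grip":5},{"rotation":[0,0,49],"translation":[1,124,0],"grip":5},{"rotation":[0,0,56],"translation":[1,141,0],"grip":5},{"rotation":[0,0,61.6],"translation":[1,154,-10],"grip":5},{"rotation":[0,0,61.6],"translation":[1,154,-35],"grip":5},{"rotation":[0,0,61.6],"translation":[1,154,-65],"grip":5},{"rotation":[0,0,61.6],"translation":[1,154,-95],"grip":5},{"rotation":[0,0,61.6],"translation":[1,154,-120],"grip":5},{"rotation":[0,0,61.6],"translation":[1,154,-132],"grip":5},{"rotation":[0,0,61.6],"translation":[1,154,-137],"grip":5},{"rotation":[0,0,61.6],"translation":[1,154,-139],"grip":5},{"rotation":[0,0,61.6],"translation":[1,154,-139],"grip":5}]'
```

```text
time: 22.65
ee_pos: [0.4373, 0.2348, 0.0223]
tcp_rot: [-179.9, -0.1, 155.4]
wrist_force: [0.3, 0.5, -0.7]
opening: 0.0119
grasp_force: 107.6
```

```bash
python3 -m jog '[{"rotation":[0,0,0],"translation":[0,0,-1.5],"grip":5},{"rotation":[0,0,0],"translation":[0,0,-3],"grip":5},{"rotation":[0,0,0],"translation":[0,0,-3.5],"grip":5},{"rotation":[0,0,0],"translation":[0,0,-3.5],"grip":5}]'
```

```text
time: 23.05
ee_pos: [0.4369, 0.2352, 0.0186]
tcp_rot: [-179.9, -0.1, 155.4]
wrist_force: [-1.4, 0.4, 3.8]
opening: 0.0118
grasp_force: 108.7
```

Contact made. Release, retreat, verify.

```bash
python3 -m jog '[{"rotation":[0,0,0],"translation":[0,0,0],"grip":40},{"rotation":[0,0,0],"translation":[0,0,0],"grip":40},{"rotation":[0,0,0],"translation":[0,0,0],"grip":40},{"rotation":[0,0,0],"translation":[0,0,10],"grip":40},{"rotation":[0,0,0],"translation":[0,0,30],"grip":40},{"rotation":[0,0,0],"translation":[-10,0,70],"grip":40},{"rotation":[0,0,0],"translation":[-40,0,110],"grip":40},{"rotation":[0,0,0],"translation":[-80,0,150],"grip":40},{"rotation":[0,0,0],"translation":[-130,0,180],"grip":40},{"rotation":[0,0,0],"translation":[-150,0,180],"grip":40},{"rotation":[0,0,0],"translation":[-150,0,180],"grip":40},{"rotation":[0,0,0],"translation":[-150,0,180],"grip":40}]'
python3 - <<'E'
from h import *
import meas; I=info("top"); p,d=imaging.camera("top"); meas.setup(d,I); cv2.imwrite("pics/t10.png",p[...,::-1])
from meas import *
from meas import X,Y,Z,OK
rect("handle",box(.36,.52,.15,.32)&(Z>.039)&(Z<.05)); rect("tub",box(.38,.5,-.33,-.17)&(Z>.071)&(Z<.1)); rect("arms",box(.49,.59,-.30,-.14)&(Z>.071)&(Z<.09))
for n in ("tray_lip","tray"): print(n,[(x["confidence"],at_z(I,x["uv"],.006)[0].round(3)) for x in spotter.mark_of("top",n)[:1]])
E
```

```text
time: 24.25
ee_pos: [0.2865, 0.2351, 0.1987]
tcp_rot: [-180.0, -0.1, 155.5]
wrist_force: [0.4, 0.4, -0.2]
opening: 0.0402
grasp_force: 0.0
handle 332 [440.1 233.6] [14.7 85.6] 65.25 z [0.0417 0.0451 0.0479]
tub 383 [ 448.  -240.3] [67.2 68.9] 4.04 z [0.0723 0.0761 0.0787]
arms 368 [ 550.3 -231.2] [68.1 68.7] 2.78 z [0.0726 0.0762 0.0789]
tray_lip [(0.81, array([0.596, 0.157, 0.006]))]
tray [(0.84, array([0.537, 0.183, 0.006]))]
```

View pics/t10.png

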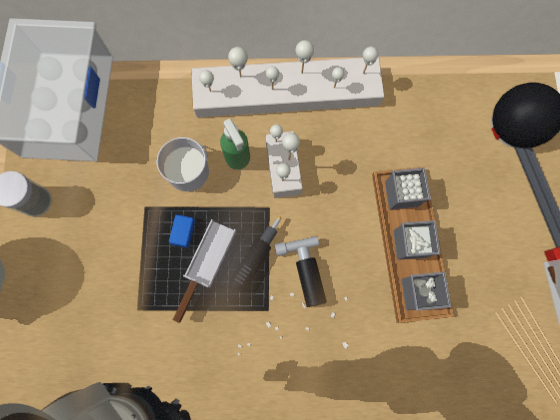

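The empty tray lies flat on the mat at (210,255), the castings are in the standing tub at (427,290), and nothing else has moved.

```bash
python3 -c "
from workcell import bot; print(bot.job_done())"
```

```text
the job is handed in; nothing more can be done
None
```

The job is handed in at about 24 s: the last pictures showed the tub upright in its gap, all four castings inside it, the empty tray flat on the mat and nothing else moved; the judge's result was not shown to me.

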